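# Lock the levelling screw of an optical-bench foot

## Robot

A 6-joint arm with a two-finger parallel gripper is mounted at the origin on the work surface. World frame = base frame: x ahead of the robot, y to its left, z up, the work surface at z = 0. Lengths are in m, angles in rad, forces in N, time in s.
With the tool pointing down it reaches from about 0.25 to 0.725 m from the base axis. Payload 4 kg.
Tool frame: the origin (TCP) lies at the very end of the fingers, on their centre line; the grasp point (between the pads) lies 19 mm behind it; z points along the fingers, x is the direction in which the jaws open and shut, and the axes are right-handed (so a half turn about z gives the same grasp; the last joint's range is limited). The gripper opens to 85 mm and grips with 20 to 120 N. Pads are 22 mm wide; open, the fingers measure 114 mm over their backs; the gripper's body (76 mm by 85 mm) begins 54 mm behind the grasp point. The pads swing forward as they close: fully open they stand 13 mm farther back than shut.
Start: joints at [-1.155, 0.241, 0.005, 1.335, 0, 1.571], TCP at [0.202, -0.457, 0.231] pointing down, gripper open.
Joint ranges: [-2.72, 2.72], [-1.05, 1.87], [-1.09, 1.28], [-1.99, 2.15], [-1.42, 1.44], [-3.14, 3.14]. Speed limits (rad/s): [2.79, 2.79, 3.14, 3.14, 3.14, 3.14].

## Interface

Orientations are given as a unit quaternion [x, y, z, w].
In Python, from workcell import sensors, vision, order gives the robot as it stands.
- The arm moves only by the tool step_arm, never from a script. Its argument "series" is a list of rows, each a list of 4 numbers: the shift along the tool's x, y, z in m, then the turn about the tool's z in rad. In form: [[x, y, z, roll], ...]. A call has exactly 8 rows; each row shifts and turns the commanded pose from where the row before left it, along the tool's axes as they then stand; what a row does not reach is not made up. A row lasts 1/10 s, in which the tool goes at most 50 mm and 8.59 degrees, less where a joint would pass 70% of its speed; a pose out of reach is approached as far as the arm can. A call with a gripper value outside its range is refused whole. "fingers" is the finger opening in m, from 0 to 0.0854, set as the call begins (left out, the last holds). The fingers move at their own pace and stop on an object; the grip force is fixed at half the most. Time passes only in rows, so rows that do not move let the fingers close, or fill a call up. It gives the time, the measured TCP pose, the force and the opening at its end, in the units of the state.
- sensors.get_obs(): the state, without advancing time (a new reading comes with each control period).
- vision.camera(name): name is "scene" or "side" or "wrist"; returns (picture, depth): 384x512x3 uint8, red, green, blue; 384x512 float32, m along the optical axis (not along the pixel's ray), 0 where there is no reading.
- vision.camera_info(name): a dict with "mtx" (3x3 intrinsics, pixels), "k1" (the pictures are not rectified: a ray, as slopes to the right and down, at radius r is drawn at 1 + k1 r^2 times it, then the intrinsics apply), "T" (4x4, takes a point from camera to world coordinates). Camera axes: x right, y up, looking along -z (the intrinsics and any distortion apply to the point x, -y, -z); pixel columns grow to the right and rows downward; lengths in m; the calibration is good to about 2 mm. A picture is of the moment at which its call begins: read the wrist's pose just before it. camera_info takes no time and is no camera call; for the wrist camera it gives the pose at the moment of the call.
- order.job_done(): hands the job in, once; it reports no verdict.
The state is a dict: "clock": time; "joint_pos": joint angles; "joint_vel": joint speeds; "tau": joint torques, N m; "eef_pos": TCP position; "tool_rot": TCP orientation; "ft_force": force on the tool from outside, world axes, zero at the start; "ft_torque": the same for the moment, N m; "grip_width": finger opening in m.
Only numpy, scipy, OpenCV 4.12 (cv2) and the standard library are available. Lean on these libraries where they do the work, as an engineer would, in place of code of your own. Each camera call takes 0.05 s, during which the arm holds its last target. There are 200 camera calls.

## Task

Lock the levelling screw of the instrument foot: lay the large open-ended spanner flat on the foot's plate and slide its jaws fully home on the lower nut, handle beside the stop pin so that the pin will keep it from turning, and let go of it. Then swing the jam nut's lever clockwise (seen from above) past the point where it binds, until it takes a firm push of about 9 N at its upright knob (over 15 N is too much), and let go; the spanner stays on the nut, the lower nut must keep its setting (within 20 degrees) and the other things stay where they are.

Things in the scene. Friction and masses are not known exactly. Their poses are not given: they have to be found in the camera images.
- foot: dark cast instrument foot, fixed to the bench. Origin on the axis of its upright 18 mm steel stud (top at 68 mm), on the bench top. Plate 25 mm thick, x -190 to +85 mm, y +-60 mm (foot's axes; -x is roughly towards the robot); a cross piece behind it (x 85 to 160 mm, y +-150 mm) carries an aluminium rail 61 mm high.
- stud_axis (a point): point on the stud's axis at half height of the lower nut, 31 mm above the bench; axes as the foot's.
- lower_nut (a joint): turn of the lower nut, rad, 0 at the start, growing clockwise seen from above; keep within +-0.35. Steel hex nut, 30 mm across flats, on the plate round the stud, 25 to 37 mm above the bench; at 0 two flats face the foot's +y and -y, corners point along +x and -x. It turns easily (0.09 N m), and the jam nut drags it round unless it is held.
- stop_pin: fixed upright steel pin, 12 mm thick, 22 mm tall, on the plate at x -175, y +17.5 mm of the foot; origin at the centre of its lower end. With the spanner on the nut and its handle along the foot's -x, the handle lies beside the pin, on its -y side, with a gap of about 2.5 mm; tightening the jam nut swings the handle against it. More than 6 N on the pin is too much.
- spanner: large steel open-ended spanner, loose, flat on the bench, 10 mm thick, 0.28 kg. Origin midway between its jaws on its underside; +x points out of the mouth, the 18 mm wide handle runs from x -33 to -205 mm. Jaws 31.5 mm apart, each 12 mm wide, x -19 to +19 mm; slot's end at x = -19 mm; the mouth flares by 3 mm a side over its last 7 mm. It balances at about x = -65 mm.
- jaw (a point): point midway between the large spanner's jaws at half thickness (5 mm above its underside), axes as the spanner's.
- jam_lever: jam nut above the lower nut: round hub 29 mm wide (40 to 53 mm above the bench) with a flat steel lever 75 mm long, 12 mm wide, 46 to 54 mm above the bench. Origin on the stud's axis, +x along the lever. Tightens clockwise seen from above: 0.15 N m running free for an unknown 0.5 to 1.1 rad, then it binds on a spring washer: 0.30 N m, rising 4 N m per rad. It stays where left.
- knob (a point): middle of the upright black knob at the lever's end, 75 mm from the stud's axis, 66 mm above the bench; 14 mm thick, from 49 to 83 mm. At first on the foot's +y side; it moves round towards the foot's +x. Pushed squarely there: 2 N while the lever runs free, 4 N as it binds, 9 N when firm, over 15 N is too much. It may be pushed from behind or pinched.
- small_spanner: a smaller steel open-ended spanner, 150 mm long, 22 mm jaws, which does not fit; leave it alone.
- flask: conical glass flask, 80 mm wide, 122 mm tall; leave it alone.
- sensor_box: cardboard box 75 x 85 x 45 mm; leave it alone.
- dish: white bowl, 110 mm wide, 50 mm tall; leave it alone.
- lens_holder: lens in a round black holder on a foot, 102 mm tall; leave it alone.
- mouse: black computer mouse, 100 x 58 x 29 mm; leave it alone.
- spare_washer: loose steel washer, 34 mm across, lying on the foot's plate; leave it alone.
- spare_nut: loose brass nut, 24 mm across flats, lying on the rail of the foot; leave it alone.

How it is judged:
On the way, in this order (a step that is already met when the one before it is completed fails the run):
1. the large spanner lies flat on the plate with its jaws home on the lower nut, let go (horizontal distance between jaw and stud_axis below 0.005 m and height (world z) of jaw below 0.036 m and angle between spanner's own z axis and vertical below 0.08 rad and z of jaw in the frame of foot below 0.035 m and contact force between the fingers and spanner below 0.05 N), for 0.2 s.
2. the jam nut is tightened against the held lower nut: the robot pushes the lever with more than 3 N while the spanner bears on the stop pin with more than 2.2 N (horizontal distance between jaw and stud_axis below 0.005 m and value of joint lower_nut between -0.35 and 0.35 rad and contact force between the fingers and jam_lever above 3 N and contact force between spanner and stop_pin above 2.2 N), for 0.2 s.
At the end, for the whole second after the job is handed in: the large spanner rests flat on the foot's plate with its jaws home on the lower nut (jaw centre within 5 mm of the stud's axis), the lower nut is within 0.35 rad of its start, and the knob of the jam lever is more than 30 mm from where it started (the lever left tightened) (horizontal distance between jaw and stud_axis below 0.005 m and height (world z) of jaw below 0.036 m and angle between spanner's own z axis and vertical below 0.08 rad and z of jaw in the frame of foot below 0.035 m and value of joint lower_nut between -0.35 and 0.35 rad and distance of knob from where it was at the start of the episode above 0.03 m and linear speed of spanner below 0.02 m/s); the robot touches nothing.
It fails at once if the lower nut turned more than 0.35 rad from its setting (not (value of joint lower_nut between -0.35 and 0.35 rad)).
It fails at once if overtightened: the spanner pressed the stop pin with more than 6 N (contact force between spanner and stop_pin above 6 N).
It fails at once if one of the other things was moved more than 25 mm (distance of any of flask, sensor_box, dish, lens_holder, mouse, spare_washer, spare_nut, small_spanner from where it was at the start of the episode above 0.025 m).
It also fails if it takes over 72 s, if anything falls off the work surface, if the arm or the gripper's body presses on something with over 40 N, if the wrist force passes 120 N, or if a joint passes its speed limit or range.

## Working session

There is one attempt and no reset: what is moved stays moved. The work goes in short steps, Python scripts to look and compute and a tool call to move; the robot and the scene stay as the last step left them, time stands still between calls to the robot, and variables do not carry over. Pictures are saved under pics/ and viewed, about 8 in all and at most 12, crops included, and the job is handed in when it is done.

Besides the shell and the picture viewer there is one more tool, called as name(argument=value, ...) on one line, values as JSON. step_arm: Moves the arm, as the interface text tells. Its arguments: {"type":"object","properties":{"series":{"type":"array","items":{"type":"array","items":{"type":"number"}}},"fingers":{"type":"number"}},"required":["series"]}

```bash
mkdir -p pics; ls; cat > h.py <<'E'
import numpy as np, cv2
from workcell import sensors, vision, order
from scipy.spatial.transform import Rotation as R
def cloud(name):
    info=vision.camera_info(name); pic,d=vision.camera(name)
    return pic,d,info,pts(d,info)
def pts(d,info):
    K=np.array(info['mtx'],float);k1=info['k1'];T=np.array(info['T'])
    h,w=d.shape; u,v=np.meshgrid(np.arange(w),np.arange(h))
    D=np.array([k1,0,0,0,0],float)
    s=cv2.undistortPoints(np.stack([u.ravel(),v.ravel()],1).astype(float)[:,None],K,D)[:,0]
    z=d.ravel(); P=np.stack([s[:,0]*z,-s[:,1]*z,-z],1)
    W=P@T[:3,:3].T+T[:3,3]; W[z==0]=np.nan
    return W.reshape(h,w,3)
def save(n,pic): cv2.imwrite(f'pics/{n}.png',pic[...,::-1])
E
python3 - <<'E'
from h import *
o=sensors.get_obs(); print({k:np.round(v,3) for k,v in o.items()})
a=[]
for n in ('scene','side'):
    p,d,i,W=cloud(n); a.append(p); np.savez(n+'.npz',p=p,d=d,W=W); print(n,np.round(i['T'],3),i['mtx'],i['k1'])
save('a',np.vstack([cv2.resize(x,(400,300)) for x in a]) if 0 else a[0]); save('b',a[1])
E
```

```text
pics
{'clock': np.float64(0.0), 'joint_pos': array([-1.155,  0.241,  0.004,  1.335,  0.   ,  1.571]), 'joint_vel': array([-0.001,  0.002,  0.   , -0.002,  0.001, -0.   ]), 'tau': array([ 1.0000e-03, -3.7232e+01,  2.5241e+01,  1.7000e-02,  0.0000e+00,
       -0.0000e+00]), 'eef_pos': array([ 0.202, -0.457,  0.23 ]), 'tool_rot': array([ 0.838, -0.546, -0.001, -0.001]), 'ft_force': array([ 0.28 , -0.075, -0.111]), 'ft_torque': array([ 0.026, -0.016, -0.039]), 'grip_width': np.float64(0.085)}
scene [[ 0.878 -0.405  0.255  0.882]
 [ 0.478  0.755 -0.448 -0.597]
 [-0.011  0.515  0.857  1.206]
 [ 0.     0.     0.     1.   ]] [[474.81969424   0.         259.93920528]
 [  0.         474.81969424 189.55318782]
 [  0.           0.           1.        ]] -0.18239731907326176
side [[-0.962  0.201 -0.186  0.247]
 [-0.274 -0.696  0.664  1.059]
 [ 0.004  0.689  0.725  1.21 ]
 [ 0.     0.     0.     1.   ]] [[437.62123249   0.         252.35731976]
 [  0.         437.62123249 189.103324  ]
 [  0.           0.           1.        ]] 0.014793788013063799
```

View pics/a.png

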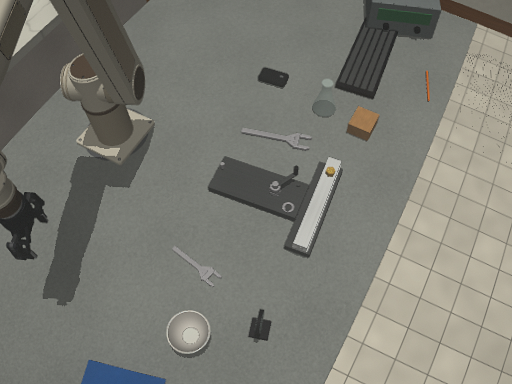

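View pics/b.png

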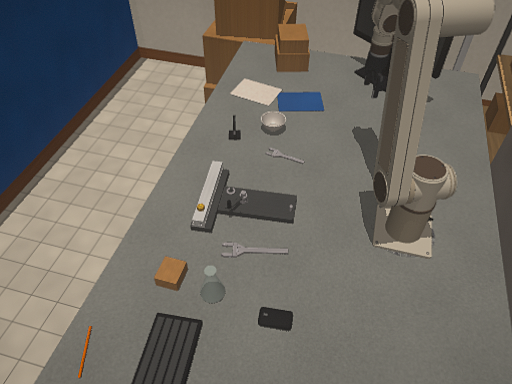

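The scene view shows the large spanner with handle end at (243,130) and jaws at (310,142), the foot's plate from (210,175) to (300,215), the stud at (275,186), the knob at (295,170), the washer at (288,207) and the small spanner near (200,265). The side view agrees. Next I'll get coordinates.

```bash
python3 - <<'E'
from h import *
for n,px in (('scene',{'hend':(243,130),'jaw':(308,142),'jaw2':(303,135),'stud':(275,186),'knob':(296,168),'pin':(222,163),'small':(205,268),'smallend':(175,248),'flask':(324,108),'box':(363,123),'wash':(288,207)}),('side',{'hend':(287,251),'jaw':(226,248),'stud':(243,194),'stud2':(231,190),'pin':(292,207)})):
    f=np.load(n+'.npz');W=f['W'];p=f['p']
    for k,(u,v) in px.items(): print(n,k,np.round(W[v,u],3))
    z=W[...,2];g=p.astype(int).mean(2)
    x,y=W[...,0],W[...,1]
    reg=(x>.25)&(x<.9)&(y>-.35)&(y<.25)
    # plate top
    m=(reg&(abs(z-.025)<.006)&(g<70)).astype(np.uint8); m=cv2.morphologyEx(m,cv2.MORPH_OPEN,np.ones((3,3)))
    for lab,mm in (('plate',m),('rail',(reg&(abs(z-.061)<.006)&(g>150)).astype(np.uint8))):
        c,l,s,_=cv2.connectedComponentsWithStats(mm); j=1+np.argmax(s[1:,4]); q=W[l==j][:,:2].astype(np.float32)
        r=cv2.minAreaRect(q*1000); print(lab,len(q),r, np.round(cv2.boxPoints(r)))
    for lab in ('sp',):
        mm=(reg&(z<.02)&(z>-.005)&(g>118)).astype(np.uint8)
        c,l,s,_=cv2.connectedComponentsWithStats(mm)
        for j in np.argsort(-s[1:,4])[:3]+1:
            q=W[l==j][:,:2].astype(np.float32); r=cv2.minAreaRect(q*1000); print('sp',len(q),r,np.median(W[l==j][:,2]))
E
```

```text
scene hend [0.375 0.194 0.015]
scene jaw [0.575 0.256 0.005]
scene jaw2 [0.55  0.271 0.009]
scene stud [0.575 0.029 0.067]
scene knob [0.604 0.101 0.083]
scene pin [0.395 0.036 0.048]
scene small [ 0.514 -0.259  0.011]
scene smallend [ 0.409 -0.248  0.008]
scene flask [0.569 0.385 0.034]
scene box [0.705 0.384 0.038]
scene wash [0.629 0.008 0.023]
plate 48 ((589.1082153320312, 76.53998565673828), (45.41638946533203, 11.302827835083008), 67.54264068603516) [[575.  58.]
 [586.  53.]
 [603.  95.]
 [593. 100.]]
rail 1210 ((699.83447265625, 49.75640106201172), (39.21056365966797, 298.8897705078125), 5.947218894958496) [[ 665.  196.]
 [ 696. -101.]
 [ 735.  -97.]
 [ 704.  200.]]
sp 31115 ((575.0260620117188, -49.994842529296875), (599.976806640625, 649.91455078125), 89.99597930908203) -0.00029791695500391846
sp 1 ((373.0817565917969, -216.83279418945312), (0.0, 0.0), 0.0) -0.0012865628479712399
sp 1 ((254.43736267089844, -348.8997497558594), (0.0, 0.0), 0.0) -0.003289107736306418
side hend [0.366 0.202 0.009]
side jaw [0.568 0.242 0.002]
side stud [0.567 0.043 0.064]
side stud2 [0.624 0.007 0.032]
side pin [0.388 0.038 0.045]
plate 19 ((432.4765319824219, 0.2703704833984375), (14.249372482299805, 23.6553897857666), 26.539566040039062) [[421.   8.]
 [431. -13.]
 [444.  -7.]
 [434.  14.]]
rail 568 ((698.341796875, 49.572303771972656), (40.280540466308594, 303.8609619140625), 6.34318208694458) [[ 662.  198.]
 [ 695. -104.]
 [ 735.  -99.]
 [ 702.  203.]]
sp 1611 ((821.59912109375, -3.7415313720703125), (156.94931030273438, 394.6616516113281), 0.14553381502628326) -0.000741267436070947
sp 1142 ((564.4236450195312, 176.34750366210938), (147.14260864257812, 397.9966735839844), 89.91551208496094) 0.00040663794208228854
sp 871 ((400.4063720703125, -14.014480590820312), (182.08615112304688, 349.2730712890625), 5.302219867706299) -0.000640681906987739
```

step_arm(series=[[-0.032,-0.034,0,0],[-0.032,-0.034,0,0],[-0.032,-0.034,0,0],[-0.032,-0.034,0,0],[-0.032,-0.034,0,0],[-0.032,-0.034,0,0],[-0.032,-0.034,0,0],[-0.032,-0.034,0,0]])

```text
clock: 0.9
eef_pos: [0.3475, -0.1115, 0.2312]
tool_rot: [0.838, -0.546, 0.0, 0.0]
ft_force: [1.2, -0.5, -0.0]
grip_width: 0.0855
```

step_arm(series=[[-0.032,-0.034,0,0],[-0.032,-0.034,0,0],[-0.032,-0.034,0,0],[-0.032,-0.034,0,0],[-0.032,-0.034,0,0],[-0.032,-0.034,0,0],[-0.03,-0.03,0,0.1],[0,0,0,0.07]])

```text
clock: 1.7
eef_pos: [0.4832, 0.1578, 0.23]
tool_rot: [0.805, -0.593, -0.012, -0.008]
ft_force: [-0.1, -0.7, -0.2]
grip_width: 0.0855
```

```bash
python3 - <<'E'
from h import *
o=sensors.get_obs(); print(o['clock'],np.round(o['eef_pos'],4),np.round(o['tool_rot'],4),np.round(o['ft_force'],2))
p,d,i,W=cloud('wrist'); save('w1',p); np.savez('w1.npz',p=p,d=d,W=W)
print(np.round(i['T'],3))
E
```

```text
1.7 [0.4832 0.1578 0.23  ] [ 0.805  -0.5931 -0.0116 -0.008 ] [-0.11 -0.69 -0.15]
[[ 0.297  0.904  0.308  0.561]
 [-0.954  0.291  0.066  0.177]
 [-0.03  -0.314  0.949  0.373]
 [ 0.     0.     0.     1.   ]]
```

View pics/w1.png

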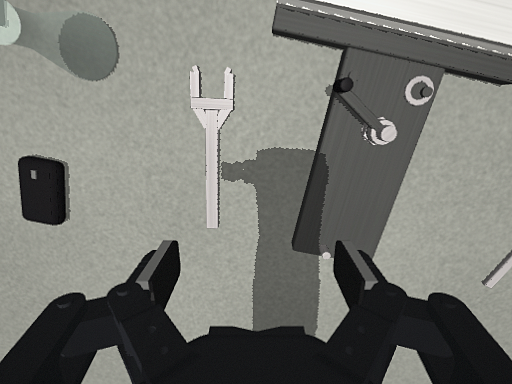

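The wrist view shows the spanner with handle end (212,227), slot end (212,104) and jaw tips (195,68) and (228,68). It also shows the stud top (383,130), knob (345,85), pin (326,255) and washer (420,90).

```bash
cat >> h.py <<'E'
def foot(W,p):
    z=W[...,2];x,y=W[...,0],W[...,1];g=p.astype(int).mean(2)
    near=np.hypot(x-.573,y-.037)<.03
    st=W[near&(abs(z-.068)<.004)]; out={}
    if len(st): out['stud']=cv2.minEnclosingCircle((st[:,:2]*1000).astype(np.float32)),len(st),np.median(st[:,2])
    kn=W[(np.hypot(x-.573,y-.037)<.1)&(z>.078)&(z<.09)]
    if len(kn): out['knob']=cv2.minEnclosingCircle((kn[:,:2]*1000).astype(np.float32)),len(kn),np.median(kn,0)
    pn=W[(np.hypot(x-.395,y-.036)<.03)&(z>.041)&(z<.052)]
    if len(pn): out['pin']=cv2.minEnclosingCircle((pn[:,:2]*1000).astype(np.float32)),len(pn)
    pl=((abs(z-.025)<.005)&(g<90)&(np.hypot(x-.5,y-.03)<.2)).astype(np.uint8); pl=cv2.morphologyEx(pl,cv2.MORPH_OPEN,np.ones((3,3)))
    c,l,s,_=cv2.connectedComponentsWithStats(pl)
    if c>1:
        q=W[l==1+np.argmax(s[1:,4])]; r=cv2.minAreaRect((q[:,:2]*1000).astype(np.float32)); out['plate']=(r,np.round(cv2.boxPoints(r)),np.median(q[:,2]))
    return out
E
python3 - <<'E'
from h import *
f=np.load('w1.npz');W=f['W'];p=f['p'];z=W[...,2]
for k,v in foot(W,p).items(): print(k,v)
m=((z>.005)&(z<.015)).astype(np.uint8); m[:,:175]=0;m[:,250:]=0;m[235:]=0
c,l,s,_=cv2.connectedComponentsWithStats(m); j=1+np.argmax(s[1:,4]); m=l==j
q=W[m]; r=cv2.minAreaRect((q[:,:2]*1000).astype(np.float32)); print('sp',r,np.round(cv2.boxPoints(r)),np.median(q[:,2]))
# handle axis from rows 130..225
h=[];
for v in range(128,222,3):
    u=np.where(m[v])[0]; a,b=W[v,u[0]],W[v,u[-1]]; h.append((a+b)/2*1000)
h=np.array(h); vx,vy,x0,y0=cv2.fitLine(h[:,:2].astype(np.float32),cv2.DIST_HUBER,0,.01,.01).ravel()
print('axis',np.degrees(np.arctan2(vy,vx)),x0,y0)
d=np.array([vx,vy]);n=np.array([-vy,vx]); t=(q[:,:2]*1000-[x0,y0])@d; e=(q[:,:2]*1000-[x0,y0])@n
for a in (t.min(),t.max()): print('end',a,np.array([x0,y0])+a*d)
E
```

```text
stud (((569.0186157226562, 36.23531723022461), 8.768230438232422), 202, np.float64(0.06783537921458063))
knob (((600.4964599609375, 103.90335845947266), 6.999562740325928), 175, array([0.60028469, 0.10440607, 0.0826236 ]))
pin (((392.76800537109375, 35.03915786743164), 6.438254356384277), 71)
plate (((537.05224609375, 1.6446380615234375), (292.1694641113281, 214.58016967773438), 12.956768989562988), array([[ 371.,   73.],
       [ 419., -136.],
       [ 703.,  -70.],
       [ 655.,  139.]], dtype=float32), np.float64(0.024852457008361167))
sp ((471.95355224609375, 226.47555541992188), (223.26812744140625, 56.17212677001953), 13.701346397399902) [[357. 227.]
 [370. 173.]
 [587. 226.]
 [574. 280.]] 0.010070130355480489
axis 14.328251 425.72418 213.03554
end -63.541251872667345 [364.15945549 197.3105548 ]
end 159.95772224843384 [580.70623164 252.62135601]
```

step_arm(series=[[-0.02,-0.016,0.025,0],[-0.019,-0.016,0.025,0],[0,0,0.02,0],[0,0,0.02,0],[0,0,0,0],[0,0,0,0],[0,0,0,0],[0,0,0,0]])

```text
clock: 2.55
eef_pos: [0.507, 0.1832, 0.144]
tool_rot: [0.812, -0.584, -0.017, -0.013]
ft_force: [-0.5, -0.9, 0.9]
grip_width: 0.0858
```

```bash
cat >> h.py <<'E'
def rel(tx,ty,yawhandle,tz=None):
    o=sensors.get_obs(); q=R.from_quat(o['tool_rot']); X=q.as_matrix(); p=o['eef_pos']
    yaw=np.degrees(np.arctan2(X[1,0],X[0,0])); d=np.array([tx,ty,p[2] if tz is None else tz])-p
    print('clk',o['clock'],'p',np.round(p,4),'yaw',round(yaw,2),'tool-rel',np.round(X.T@d,4),'roll',round(np.radians(yaw-(yawhandle-90)),4),'F',np.round(o['ft_force'],2),'T',np.round(o['ft_torque'],2),'w',round(float(o['grip_width']),4),'zaxis',np.round(X[:,2],3))
E
python3 -c "
from h import *
rel(.4944,.2307,14.2,.004)"
```

```text
clk 2.55 p [0.507  0.1832 0.144 ] yaw -71.46 tool-rel [-0.043  -0.0029  0.142 ] roll 0.0757 F [-0.47 -0.89  0.88] T [-0.03  0.01 -0.03] w 0.0858 zaxis [-0.012  0.041 -0.999]
```

```bash
python3 -c "
from h import *
o=sensors.get_obs();print(np.round(o['joint_pos'],3),np.round(o['joint_vel'],4),np.round(o['tau'],2))"
```

```text
[ 0.322  0.369 -0.051  1.149  0.043  3.141] [ 0.0021 -0.     -0.0044 -0.0025  0.0002 -0.0007] [ 0.000e+00 -4.161e+01  2.368e+01  1.000e-02  1.400e-01  0.000e+00]
```

step_arm(series=[[-0.01,0,0,0],[-0.01,0,0,0],[-0.01,0,0,0],[-0.01,-0.003,0,0],[0,0,0,0],[0,0,0,0],[0,0,0,0],[0,0,0,0]])

```text
clock: 3.35
eef_pos: [0.5023, 0.2034, 0.1444]
tool_rot: [0.82, -0.572, -0.024, -0.016]
ft_force: [-0.3, -0.5, -0.4]
grip_width: 0.0855
```

```bash
python3 -c "
from h import *
o=sensors.get_obs();print(np.round(o['joint_pos'],3),np.round(o['joint_vel'],4))
rel(.4944,.2307,14.2,.004)"
```

```text
[ 0.352  0.376 -0.04   1.156  0.059  3.141] [-0.0006 -0.0011  0.0016 -0.0006  0.0013  0.0017]
clk 3.35 p [0.5023 0.2034 0.1444] yaw -69.78 tool-rel [-0.0201 -0.0022  0.1418] roll 0.105 F [-0.34 -0.46 -0.4 ] T [-0.01 -0.02 -0.01] w 0.0855 zaxis [-0.022  0.054 -0.998]
```

Joint 6 sits at its limit, so I turn the tool the other way by half a turn.

step_arm(series=[[0,0,0,-0.149],[0,0,0,-0.149],[0,0,0,-0.149],[0,0,0,-0.149],[0,0,0,-0.149],[0,0,0,-0.149],[0,0,0,-0.149],[0,0,0,-0.149]])

```text
clock: 4.15
eef_pos: [0.5023, 0.2033, 0.1444]
tool_rot: [1.0, -0.01, -0.011, -0.027]
ft_force: [-0.4, -0.4, 0.2]
grip_width: 0.0856
```

step_arm(series=[[0,0,0,-0.149],[0,0,0,-0.149],[0,0,0,-0.149],[0,0,0,-0.149],[0,0,0,-0.149],[0,0,0,-0.149],[0,0,0,-0.149],[0,0,0,-0.149]])

```text
clock: 4.95
eef_pos: [0.5023, 0.2033, 0.1445]
tool_rot: [0.833, 0.553, 0.006, -0.029]
ft_force: [0.2, 0.2, -0.2]
grip_width: 0.0853
```

step_arm(series=[[0,0,0,-0.149],[0,0,0,-0.149],[0,0,0,-0.149],[0,0,0,-0.149],[0,0,0,-0.057],[0,0,0,0],[0,0,0,0],[0,0,0,0]])

```text
clock: 5.75
eef_pos: [0.5024, 0.2034, 0.1445]
tool_rot: [0.614, 0.789, 0.015, -0.025]
ft_force: [-0.1, -0.2, 0.4]
grip_width: 0.0854
```

```bash
python3 -c "
from h import *
o=sensors.get_obs();print(np.round(o['joint_pos'],3),np.round(o['joint_vel'],4))
rel(.4944,.2307,14.2,.004)"
```

```text
[ 0.352  0.376 -0.04   1.156  0.059  0.104] [ 0.0008 -0.0006  0.0006 -0.0008  0.0023 -0.0064]
clk 5.75 p [0.5024 0.2034 0.1445] yaw 104.16 tool-rel [ 0.0202 -0.      0.1419] roll 3.141 F [-0.13 -0.2   0.43] T [-0.   -0.01  0.04] w 0.0854 zaxis [-0.021  0.055 -0.998]
```

step_arm(series=[[0.01,0,0.025,0],[0.01,0,0.025,0],[0,0,0.025,0],[0,0,0.025,0],[0,0,0.012,0],[0,0,0,0],[0,0,0,0],[0,0,0,0]])

```text
clock: 6.55
eef_pos: [0.4963, 0.2294, 0.0353]
tool_rot: [0.614, 0.789, 0.016, -0.025]
ft_force: [-0.2, 0.5, 0.1]
grip_width: 0.0851
```

```bash
python3 - <<'E'
from h import *
rel(.4944,.2307,14.2,.004)
p,d,i,W=cloud('wrist'); save('w2',p); np.savez('w2.npz',p=p,d=d,W=W)
E
```

```text
clk 6.55 p [0.4963 0.2294 0.0353] yaw 104.21 tool-rel [-0.0001 -0.0013  0.0314] roll 3.1418 F [-0.16  0.46  0.14] T [-0.01  0.03 -0.05] w 0.0851 zaxis [-0.019  0.056 -0.998]
```

View pics/w2.png

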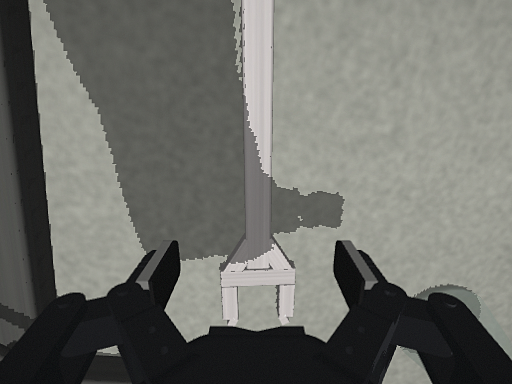

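The handle at columns 245–272 is centred between the fingers (178 and 335), so I go down and grip.

step_arm(series=[[0,-0.001,0.011,0],[0,0,0.01,0],[0,0,0.01,0],[0,0,0,0],[0,0,0,0],[0,0,0,0],[0,0,0,0],[0,0,0,0]])

```text
clock: 7.4
eef_pos: [0.4937, 0.2305, 0.0033]
tool_rot: [0.614, 0.789, 0.015, -0.025]
ft_force: [-0.5, -0.3, -0.2]
grip_width: 0.0849
```

step_arm(series=[[0,0,0,0],[0,0,0,0],[0,0,0,0],[0,0,0,0],[0,0,0,0],[0,0,0,0],[0,0,0,0],[0,0,0,0]], fingers=0.0)

```text
clock: 8.2
eef_pos: [0.4935, 0.2305, 0.0032]
tool_rot: [0.614, 0.789, 0.015, -0.025]
ft_force: [-1.9, -0.0, 5.3]
grip_width: 0.0157
```

step_arm(series=[[0,0,-0.02,0],[0,0,-0.03,0],[0,0,-0.03,0],[0,0,0,0],[0,0,0,0],[0,0,0,0],[0,0,0,0],[0,0,0,0]])

```text
clock: 9.0
eef_pos: [0.4941, 0.2257, 0.0813]
tool_rot: [0.614, 0.789, 0.014, -0.026]
ft_force: [-0.1, 0.3, -1.9]
grip_width: 0.0156
```

```bash
python3 - <<'E'
from h import *
rel(.50,.03,6.1,.09)
p,d,i,W=cloud('wrist'); save('w3',p); np.savez('w3.npz',p=p,d=d,W=W)
for n in ('scene','side'):
    p,d,i,W=cloud(n); np.savez(n+'2.npz',p=p,d=d,W=W)
    z=W[...,2]; m=(z>.05)&(z<.12)&(W[...,0]<.6)&(abs(W[...,0]-.47)<.12)&(abs(W[...,1]-.22)<.07); q=W[m]; print(n,m.sum())
E
```

```text
clk 9.0 p [0.4941 0.2257 0.0813] yaw 104.22 tool-rel [-0.1903 -0.0426 -0.0193] roll 3.2833 F [-0.06  0.26 -1.91] T [-0.07 -0.05 -0.07] w 0.0156 zaxis [-0.024  0.053 -0.998]
scene 541
side 490
```

View pics/w3.png

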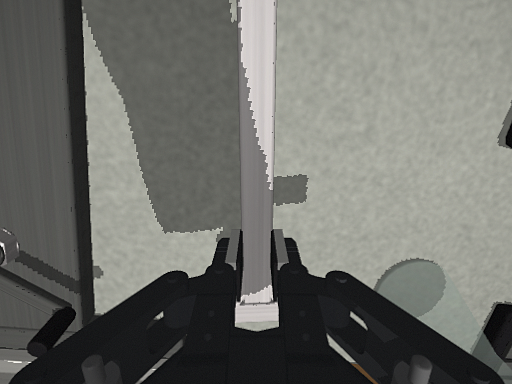

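The spanner is held, with the handle running up the picture from (257,230). Now I'll measure how it sits in the grip.

```bash
cat >> h.py <<'E'
def held(W,rows=range(5,215,4),pr=True,zmin=.03):
    o=sensors.get_obs(); X=R.from_quat(o['tool_rot']).as_matrix(); p=o['eef_pos']
    L=(W-p)@X   # tool coords
    m=(abs(L[...,0])<.03)&(L[...,2]<.012)&(L[...,2]>-.03)
    c=[];
    for v in rows:
        u=np.where(m[v]&(np.arange(512)>200)&(np.arange(512)<310))[0]
        if len(u)>6: c.append((L[v,u[0]]+L[v,u[-1]])/2)
    c=np.array(c); a=np.polyfit(c[:,1],c[:,0],1); b=np.polyfit(c[:,1],c[:,2],1)
    q=W[m][(abs(L[m][:,1])>.02)]; 
    A=np.c_[q[:,:2],np.ones(len(q))]; pl=np.linalg.lstsq(A,q[:,2],rcond=None)[0]
    if pr: print('tool-frame: x=%.4f*y+%.4f  z=%.4f*y+%.4f'%(*a,*b),'yrange',c[:,1].min(),c[:,1].max(),'plane dz/dx,dz/dy',np.round(pl[:2],3),len(q))
    return a,b
E
python3 - <<'E'
from h import *
W=np.load('w3.npz')['W']; held(W)
# handle end from scene/side clouds
o=sensors.get_obs(); X=R.from_quat(o['tool_rot']).as_matrix(); p=o['eef_pos']
for n in ('scene2','side2'):
    W=np.load(n+'.npz')['W']; L=(W-p)@X
    m=(abs(L[...,0])<.035)&(abs(L[...,2]-0)<.03)&(abs(L[...,1])>.03)&(abs(L[...,1])<.2)
    q=L[m]; print(n,len(q),np.percentile(q[:,1],[0,1,50,99,100]).round(4))
    for lo,hi in ((-.16,-.1),(-.1,-.03),(.03,.06),(.06,.12)):
        s=q[(q[:,1]>lo)&(q[:,1]<hi)]
        if len(s): print(lo,len(s),np.median(s,0).round(4),s[:,0].min().round(4),s[:,0].max().round(4))
E
```

```text
tool-frame: x=0.0013*y+-0.0002  z=-0.0088*y+-0.0049 yrange -0.12186235221509309 -0.022719345193254404 plane dz/dx,dz/dy [-0.     0.001] 9457
scene2 443 [-0.1302 -0.1283  0.0345  0.0894  0.0913]
-0.16 61 [-0.0019 -0.1154 -0.0044] -0.0102 0.0116
-0.1 142 [-0.0023 -0.0645 -0.0048] -0.0111 0.0112
0.03 141 [-0.0013  0.045  -0.0062] -0.0316 0.0325
0.06 99 [-0.0172  0.0751 -0.0054] -0.0307 0.0286
side2 378 [-0.1323 -0.1321  0.0319  0.0888  0.0892]
-0.16 62 [ 0.0041 -0.1162 -0.0033] -0.0087 0.012
-0.1 121 [ 0.0048 -0.0647 -0.0041] -0.0108 0.0115
0.03 123 [ 0.005   0.0443 -0.0054] -0.0272 0.0308
0.06 72 [ 0.018   0.0758 -0.0044] -0.0256 0.0302
```

The spanner is level in the grip, with its origin about 71 mm ahead of the TCP along tool y. I'll carry it to staging behind the nut.

step_arm(series=[[0,0,-0.02,0],[-0.031,-0.016,0,0],[-0.031,-0.016,0,0],[-0.031,-0.016,0,0],[-0.031,-0.016,0,0],[-0.031,-0.016,0,0],[-0.03,-0.014,0,0],[0,0,0,0]])

```text
clock: 9.95
eef_pos: [0.4485, 0.0197, 0.0924]
tool_rot: [0.616, 0.787, 0.014, -0.025]
ft_force: [0.1, -0.0, -2.3]
grip_width: 0.0159
```

step_arm(series=[[0,0,0,0.071],[0,0,0,0.07],[0,0,0,0],[0,0,0,0],[0,0,0,0],[0,0,0,0],[0,0,0,0],[0,0,0,0]])

```text
clock: 10.75
eef_pos: [0.4498, 0.0229, 0.0927]
tool_rot: [0.668, 0.744, 0.013, -0.026]
ft_force: [0.1, -0.1, -2.6]
grip_width: 0.0158
```

```bash
python3 - <<'E'
from h import *
rel(.4487,.0234,6.1,.06)
p,d,i,W=cloud('wrist'); save('w4',p); np.savez('w4.npz',p=p,d=d,W=W)
held(W)
f=foot(W,p); print({k:f[k] for k in f if k in('pin','stud','knob')})
E
```

```text
clk 10.75 p [0.4498 0.0229 0.0927] yaw 96.15 tool-rel [-0.0012 -0.0006  0.0327] roll 3.1425 F [ 0.08 -0.07 -2.56] T [-0.08 -0.08  0.03] w 0.0158 zaxis [-0.021  0.055 -0.998]
tool-frame: x=0.0010*y+-0.0001  z=-0.0168*y+-0.0061 yrange -0.12140614430381244 -0.021950023672701754 plane dz/dx,dz/dy [-0.006  0.004] 9452
{'pin': (((392.5849304199219, 35.15518569946289), 5.898873805999756), 175)}
```

View pics/w4.png

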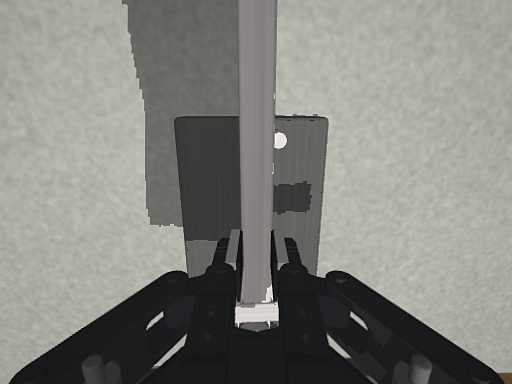

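The pin at (279,140) has the handle on its −y side with a small gap, as planned. I'm lowering to just above the plate.

step_arm(series=[[-0.003,0,0.02,0],[0,0,0.02,0],[0,0,0.012,0],[0,0,0.009,0],[0,0,0,0],[0,0,0,0],[0,0,0,0],[0,0,0,0]])

```text
clock: 11.6
eef_pos: [0.4496, 0.0231, 0.0323]
tool_rot: [0.668, 0.744, 0.014, -0.026]
ft_force: [-0.8, 0.4, -2.4]
grip_width: 0.0159
```

```bash
python3 - <<'E'
from h import *
rel(.4984,.0287,6.1,.0295)
p,d,i,W=cloud('wrist'); held(W); f=foot(W,p); print(f.get('pin'))
E
```

```text
clk 11.6 p [0.4496 0.0231 0.0323] yaw 96.14 tool-rel [0.0001 0.0492 0.0022] roll 3.1423 F [-0.83  0.36 -2.37] T [-0.11 -0.06 -0.03] w 0.0159 zaxis [-0.02   0.055 -0.998]
tool-frame: x=0.0041*y+0.0001  z=0.1657*y+0.0129 yrange -0.12119778696971703 -0.01647623861969812 plane dz/dx,dz/dy [-0.042  0.063] 15773
(((395.7597351074219, 22.946199417114258), 17.99756622314453), 507)
```

step_arm(series=[[0,0,0.0015,0],[0,0.005,0,0],[0,0.005,0,0],[0,0.005,0,0],[0,0.005,0,0],[0,0.005,0,0],[0,0,0,0],[0,0,0,0]])

```text
clock: 12.45
eef_pos: [0.4735, 0.0259, 0.0296]
tool_rot: [0.668, 0.744, 0.013, -0.026]
ft_force: [0.1, -0.2, -1.8]
grip_width: 0.0158
```

```bash
python3 -c "
from h import *
rel(.4984,.0287,6.1,.0295)"
```

```text
clk 12.45 p [0.4735 0.0259 0.0296] yaw 96.13 tool-rel [ 0.0001  0.025  -0.0003] roll 3.1422 F [ 0.14 -0.22 -1.81] T [-0.04 -0.01  0.05] w 0.0158 zaxis [-0.022  0.054 -0.998]
```

step_arm(series=[[0,0.004,0,0],[0,0.004,-0.0003,0],[0,0.004,0,0],[0,0.004,0,0],[0,0.003,-0.0002,0],[0,0.003,0,0],[0,0,0,0],[0,0,0,0]])

```text
clock: 13.25
eef_pos: [0.4954, 0.0283, 0.0298]
tool_rot: [0.668, 0.744, 0.013, -0.026]
ft_force: [-0.8, 0.1, -2.6]
grip_width: 0.0158
```

```bash
python3 -c "
from h import *
rel(.4984,.0287,6.1,.0295)"
```

```text
clk 13.25 p [0.4954 0.0283 0.0298] yaw 96.13 tool-rel [0.0001 0.003  0.0003] roll 3.1421 F [-0.77  0.1  -2.55] T [-0.09 -0.08 -0.02] w 0.0158 zaxis [-0.022  0.054 -0.998]
```

step_arm(series=[[0,0.0015,0,0],[0,0.0015,0,0],[0,0.001,0,0],[0,0,0,0],[0,0,0,0],[0,0,0,0],[0,0,0,0],[0,0,0,0]])

```text
clock: 14.05
eef_pos: [0.4994, 0.0287, 0.0298]
tool_rot: [0.668, 0.744, 0.013, -0.026]
ft_force: [-0.1, -0.7, -2.7]
grip_width: 0.0156
```

```bash
python3 - <<'E'
from h import *
rel(.4984,.0287,6.1,.0295)
ps=[]
for n in ('scene','side'):
    p,d,i,W=cloud(n); np.savez(n+'3.npz',p=p,d=d,W=W)
    c=p[140:230,190:330] if n=='scene' else p[170:230,180:320]
    ps.append(cv2.resize(c,(700,300),interpolation=cv2.INTER_CUBIC))
save('c1',np.vstack(ps))
E
```

```text
clk 14.05 p [0.4994 0.0287 0.0298] yaw 96.13 tool-rel [ 0.0001 -0.001   0.0003] roll 3.1421 F [-0.13 -0.7  -2.69] T [-0.12  0.04 -0.  ] w 0.0156 zaxis [-0.022  0.054 -0.998]
```

View pics/c1.png

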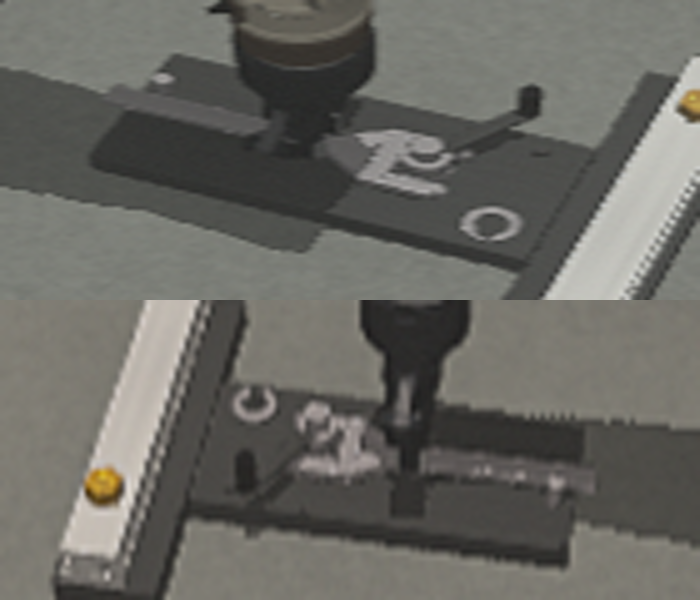

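The jaws straddle the nut in both crops, with the stud between the tines and the handle beside the pin. I'll feel for the slot's end.

step_arm(series=[[0,0.0005,0,0],[0,0.0005,0,0],[0,0.0005,0,0],[0,0,0,0],[0,0,0,0],[0,0,0,0],[0,0,0,0],[0,0,0,0]])

```text
clock: 14.95
eef_pos: [0.4997, 0.0288, 0.0294]
tool_rot: [0.668, 0.744, 0.012, -0.027]
ft_force: [-5.3, -0.8, -1.9]
grip_width: 0.0154
```

```bash
python3 -c "
from h import *
rel(.4984,.0287,6.1,.0295)"
```

```text
clk 14.95 p [0.4997 0.0288 0.0294] yaw 96.12 tool-rel [ 0.0001 -0.0013 -0.    ] roll 3.142 F [-5.3  -0.77 -1.9 ] T [-0.28  0.99  0.06] w 0.0154 zaxis [-0.024  0.054 -0.998]
```

Contact came at 5 N, so the jaws are home. I back off slightly, lower and release.

step_arm(series=[[0,-0.001,0,0],[0,0,0.0008,0],[0,0,0,0],[0,0,0,0],[0,0,0,0],[0,0,0,0],[0,0,0,0],[0,0,0,0]])

```text
clock: 15.75
eef_pos: [0.4997, 0.0288, 0.0289]
tool_rot: [0.668, 0.744, 0.013, -0.026]
ft_force: [-5.4, -0.7, -0.0]
grip_width: 0.0158
```

step_arm(series=[[0,0,0,0],[0,0,0,0],[0,0,0,0],[0,0,0,0],[0,0,0,0],[0,0,0,0],[0,0,0,0],[0,0,0,0]], fingers=0.06)

```text
clock: 16.55
eef_pos: [0.5, 0.0288, 0.029]
tool_rot: [0.668, 0.744, 0.013, -0.026]
ft_force: [-0.7, 0.7, -0.4]
grip_width: 0.06
```

step_arm(series=[[0,0,-0.02,0],[0,0,-0.03,0],[0,0,-0.04,0],[0,0,-0.04,0],[0,-0.03,-0.03,0],[0,-0.04,0,0],[0,-0.04,0,0],[0,0,0,0]])

```text
clock: 17.35
eef_pos: [0.3883, 0.008, 0.19]
tool_rot: [0.668, 0.743, 0.011, -0.028]
ft_force: [0.1, -0.1, 0.1]
grip_width: 0.0603
```

```bash
python3 - <<'E'
from h import *
rel(.4984,.0287,6.1,.0295)
ps=[]
for n in ('scene','side'):
    p,d,i,W=cloud(n); np.savez(n+'4.npz',p=p,d=d,W=W)
    c=p[140:230,190:330] if n=='scene' else p[170:230,180:320]
    ps.append(cv2.resize(c,(700,300),interpolation=cv2.INTER_CUBIC))
save('c2',np.vstack(ps))
E
```

```text
clk 17.35 p [0.3883 0.008  0.19  ] yaw 96.08 tool-rel [-0.0002  0.115   0.1584] roll 3.1412 F [ 0.06 -0.13  0.06] T [-0.04 -0.02  0.01] w 0.0603 zaxis [-0.026  0.054 -0.998]
```

View pics/c2.png

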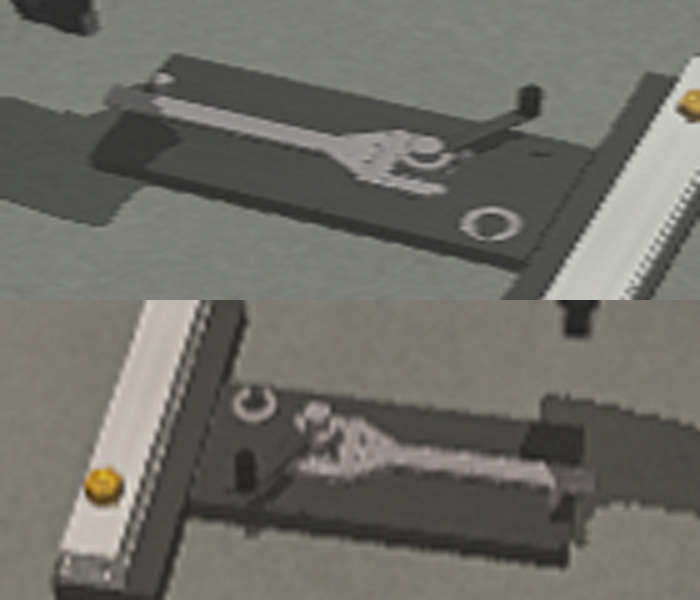

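The spanner lies flat, jaws round the nut and handle beside the pin at (165,80) in the top crop, and the lever hasn't moved. Next I go above the knob with the fingers straddling it.

step_arm(series=[[0.012,0.037,0,0],[0.012,0.037,0,0],[0.012,0.037,0,0],[0.012,0.037,0,0],[0.012,0.037,0,0],[0.013,0.036,0,0],[0,0,0,-0.147],[0,0,0,-0.147]], fingers=0.036)

```text
clock: 18.25
eef_pos: [0.6081, 0.1056, 0.1889]
tool_rot: [0.549, 0.836, 0.017, -0.024]
ft_force: [-0.5, -0.6, -0.1]
grip_width: 0.0363
```

step_arm(series=[[0,0,0,-0.147],[0,0,0,-0.147],[0,0,0,-0.147],[0,0,0,-0.147],[0,0,0,-0.147],[0,0,0,0],[0,0,0,0],[0,0,0,0]])

```text
clock: 19.05
eef_pos: [0.6064, 0.1046, 0.1908]
tool_rot: [0.216, 0.976, 0.024, -0.016]
ft_force: [-0.3, -0.8, -0.1]
grip_width: 0.0361
```

```bash
python3 - <<'E'
from h import *
for n in ('scene4','side4'):
    f=np.load(n+'.npz'); o=foot(f['W'],f['p']); print(n,o.get('knob'),o.get('stud'))
    W=f['W'];z=W[...,2];u=np.array([.9943,.1063]);v=np.array([-.1063,.9943]);r=(W[...,:2]-[.569,.0362]);a=r@u;b=r@v
    for lo,hi in ((-.19,-.12),(-.12,-.06)):
        m=(a>lo)&(a<hi)&(abs(b)<.03)&(z>.031)&(z<.039); print(' handle',lo,m.sum(),np.round([np.median(b[m]),b[m].min(),b[m].max(),np.median(z[m])],4))
    m=(abs(b)<.04)&(z>.031)&(z<.039)&(a>-.25)&(a<.03); print(' span a',np.percentile(a[m],[0,1,99,100]).round(4))
rel(.6005,.104,155+90,.057)
o=sensors.get_obs(); print(np.round(o['joint_pos'],3))
E
```

```text
scene4 (((601.2989501953125, 104.32296752929688), 7.472996234893799), 16, array([0.60099299, 0.10234023, 0.08198191])) (((570.2857055664062, 35.58019256591797), 9.772784233093262), 31, np.float64(0.06721438560957993))
 handle -0.19 116 [ 0.0001 -0.011   0.0182  0.0343]
 handle -0.12 100 [-0.0011 -0.0256  0.0267  0.034 ]
 span a [-0.2002 -0.1974  0.0176  0.0209]
side4 (((600.2662963867188, 106.20718383789062), 7.522114276885986), 13, array([0.60057588, 0.10590035, 0.08020031])) (((567.9732055664062, 38.45173263549805), 9.723677635192871), 16, np.float64(0.06742984892320703))
 handle -0.19 68 [ 0.0032 -0.0093  0.0264  0.0343]
 handle -0.12 54 [ 0.003  -0.0072  0.0146  0.034 ]
 span a [-0.2009 -0.1997  0.0082  0.0189]
clk 19.05 p [0.6064 0.1046 0.1908] yaw 155.05 tool-rel [-0.0006 -0.0084  0.1336] roll 0.0009 F [-0.33 -0.78 -0.05] T [-0.01  0.   -0.01] w 0.0361 zaxis [-0.022  0.054 -0.998]
[ 0.143  0.501  0.28   1.363  0.057 -0.992]
```

step_arm(series=[[0,-0.004,0.03,0],[0,-0.004,0.03,0],[0,0,0.025,0],[0,0,0.02,0],[0,0,0.015,0],[0,0,0.012,0],[0,0,0,0],[0,0,0,0]])

```text
clock: 19.85
eef_pos: [0.6001, 0.1045, 0.0594]
tool_rot: [0.216, 0.976, 0.024, -0.016]
ft_force: [0.7, -0.8, -0.3]
grip_width: 0.0362
```

```bash
python3 - <<'E'
from h import *
rel(.6005,.104,155+90,.057)
p,d,i,W=cloud('wrist'); save('w5',p)
E
```

```text
clk 19.85 p [0.6001 0.1045 0.0594] yaw 155.14 tool-rel [-0.0007 -0.0004  0.0023] roll 0.0025 F [ 0.7  -0.8  -0.27] T [-0.07  0.01  0.02] w 0.0362 zaxis [-0.021  0.055 -0.998]
```

View pics/w5.png

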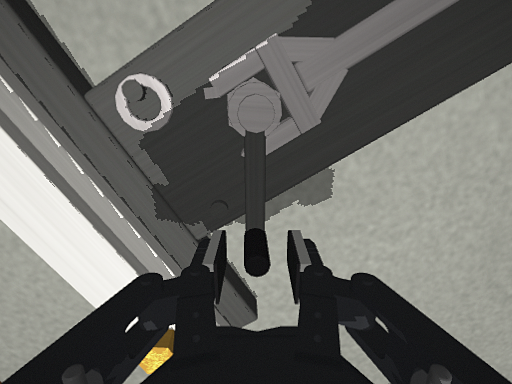

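The knob at (257,250) is centred between the pads (220 and 295), with the lever running up to the stud. I'll push along tool −x and follow the arc.

step_arm(series=[[-0.004,0,0,0],[-0.004,0,-0.0004,0],[-0.003,0,0,0],[-0.0075,-0.0015,-0.0004,0.1],[-0.0075,-0.0015,-0.0004,0.1],[-0.0075,-0.0015,-0.0004,0.1],[0,0,0,0],[0,0,0,0]])

```text
clock: 20.7
eef_pos: [0.627, 0.0843, 0.0591]
tool_rot: [0.358, 0.933, 0.022, -0.02]
ft_force: [-0.4, -1.3, 0.1]
grip_width: 0.0362
```

```bash
cat >> h.py <<'E'
def push(w=.0362,C=(.569,.0362)):
    o=sensors.get_obs(); X=R.from_quat(o['tool_rot']).as_matrix(); p=o['eef_pos']
    k=p+X[:,0]*(w/2-.007)-X[:,2]*.01; r=k[:2]-C
    print('clk',round(float(o['clock']),2),'z',round(p[2],4),'Ftool',np.round(X.T@o['ft_force'],2),'knob est ang(foot)',round(np.degrees(np.arctan2(r[1],r[0]))-6.1,1),'r',round(np.hypot(*r),4),'center in tool',np.round(X.T@(np.array([*C,p[2]])-p),4),'w',o['grip_width'])
E
python3 -c "
from h import *
push()"
```

```text
clk 20.7 z 0.0591 Ftool [-0.59 -1.23 -0.17] knob est ang(foot) 41.6 r 0.0743 center in tool [ 0.011  -0.0745 -0.0014] w 0.03623742871727786
```

step_arm(series=[[-0.0037,-0.0007,-0.0002,0.05],[-0.0037,-0.0007,-0.0002,0.05],[-0.0037,-0.0007,-0.0002,0.05],[-0.0037,-0.0007,-0.0002,0.05],[-0.0015,-0.0003,0,0.02],[-0.0015,-0.0003,0,0.02],[-0.0015,-0.0003,-0.0001,0.02],[-0.0015,-0.0003,0,0.02]])

```text
clock: 21.5
eef_pos: [0.6376, 0.0665, 0.0589]
tool_rot: [0.486, 0.874, 0.019, -0.023]
ft_force: [-1.4, 1.9, 1.6]
grip_width: 0.0358
```

```bash
python3 - <<'E'
from h import *
push()
p,d,i,W=cloud('scene'); f=foot(W,p); print(f.get('knob')); push()
E
```

```text
clk 21.5 z 0.0589 Ftool [ 2.4  -0.19 -1.45] knob est ang(foot) 25.8 r 0.0741 center in tool [ 0.0104 -0.0742 -0.0002] w 0.035822510967777346
None
clk 21.55 z 0.0589 Ftool [ 1.48  0.62 -1.57] knob est ang(foot) 25.6 r 0.0741 center in tool [ 0.0107 -0.0742 -0.0002] w 0.03586504465713629
```

step_arm(series=[[-0.0015,-0.0003,-0.0001,0.02],[-0.0015,-0.0003,0,0.02],[-0.0015,-0.0003,-0.0001,0.02],[-0.0015,-0.0003,-0.0001,0.02],[-0.0015,-0.0003,-0.0001,0.02],[-0.0015,-0.0003,0,0.02],[0,0,0,0],[0,0,0,0]])

```text
clock: 22.35
eef_pos: [0.6401, 0.0572, 0.0584]
tool_rot: [0.537, 0.843, 0.017, -0.024]
ft_force: [-0.8, 1.4, 0.8]
grip_width: 0.0357
```

```bash
python3 -c "
from h import *
push()"
```

```text
clk 22.35 z 0.0584 Ftool [ 1.62 -0.14 -0.73] knob est ang(foot) 18.5 r 0.0733 center in tool [ 0.011  -0.0733  0.0004] w 0.03573758494196821
```

step_arm(series=[[-0.0015,-0.0001,-0.0002,0.02],[-0.0015,-0.0001,-0.0001,0.02],[-0.0015,-0.0001,-0.0002,0.02],[-0.0015,-0.0001,-0.0001,0.02],[-0.0015,-0.0001,-0.0002,0.02],[-0.0015,-0.0001,-0.0001,0.02],[0,0,0,0],[0,0,0,0]])

```text
clock: 23.15
eef_pos: [0.6429, 0.0488, 0.0587]
tool_rot: [0.587, 0.809, 0.016, -0.025]
ft_force: [-1.5, 2.2, -1.0]
grip_width: 0.036
```

```bash
python3 -c "
from h import *
push()"
```

```text
clk 23.15 z 0.0587 Ftool [ 2.51 -0.76  1.14] knob est ang(foot) 11.6 r 0.0742 center in tool [ 0.011  -0.0741  0.0009] w 0.03601913395485482
```

step_arm(series=[[-0.0015,-0.0003,-0.0001,0.02],[-0.0015,-0.0002,-0.0001,0.02],[-0.0015,-0.0002,-0.0001,0.02],[-0.0015,-0.0002,-0.0001,0.02],[-0.0015,-0.0002,-0.0001,0.02],[-0.0015,-0.0002,-0.0001,0.02],[0,0,0,0],[0,0,0,0]])

```text
clock: 23.95
eef_pos: [0.6435, 0.0408, 0.0588]
tool_rot: [0.634, 0.773, 0.014, -0.027]
ft_force: [-4.7, 5.9, -0.4]
grip_width: 0.0363
```

```bash
python3 -c "
from h import *
push()"
```

```text
clk 23.95 z 0.0588 Ftool [ 6.64 -3.49  0.83] knob est ang(foot) 5.5 r 0.0741 center in tool [ 0.01   -0.074   0.0014] w 0.036296254521472456
```

It's binding, with 6.6 N now. I push a little further.

step_arm(series=[[-0.001,0,-0.0001,0.013],[-0.001,0,-0.0001,0.013],[-0.001,0,0,0.013],[0,0,0,0],[0,0,0,0],[0,0,0,0],[0,0,0,0],[0,0,0,0]])

```text
clock: 24.75
eef_pos: [0.6436, 0.0383, 0.0586]
tool_rot: [0.649, 0.76, 0.014, -0.028]
ft_force: [-4.0, 5.5, -0.1]
grip_width: 0.0358
```

```bash
python3 -c "
from h import *
push()"
```

```text
clk 24.75 z 0.0586 Ftool [ 6.   -3.13  0.54] knob est ang(foot) 3.6 r 0.0742 center in tool [ 0.0096 -0.074   0.0017] w 0.03580731095027176
```

step_arm(series=[[-0.001,-0.0002,-0.0001,0.013],[-0.001,-0.0002,-0.0001,0.013],[-0.001,-0.0001,0,0.013],[0,0,0,0],[0,0,0,0],[0,0,0,0],[0,0,0,0],[0,0,0,0]])

```text
clock: 25.55
eef_pos: [0.6435, 0.0358, 0.0586]
tool_rot: [0.663, 0.748, 0.014, -0.028]
ft_force: [-4.8, 8.1, -0.7]
grip_width: 0.0358
```

```bash
python3 -c "
from h import *
push()"
```

```text
clk 25.55 z 0.0586 Ftool [ 8.56 -3.81  1.32] knob est ang(foot) 1.6 r 0.0741 center in tool [ 0.0092 -0.0739  0.0018] w 0.035785703803383404
```

step_arm(series=[[-0.0006,0,0,0.008],[0,0,0,0],[0,0,0,0],[0,0,0,0],[0,0,0,0],[0,0,0,0],[0,0,0,0],[0,0,0,0]])

```text
clock: 26.35
eef_pos: [0.6435, 0.0353, 0.0586]
tool_rot: [0.666, 0.745, 0.014, -0.028]
ft_force: [-3.5, 7.3, -1.3]
grip_width: 0.0361
```

```bash
python3 -c "
from h import *
push()"
```

```text
clk 26.35 z 0.0586 Ftool [ 7.56 -2.62  1.83] knob est ang(foot) 1.3 r 0.0741 center in tool [ 0.0091 -0.0739  0.0018] w 0.036100060087985296
```

step_arm(series=[[-0.0008,0,0,0.01],[-0.0005,0,0,0.006],[0,0,0,0],[0,0,0,0],[0,0,0,0],[0,0,0,0],[0,0,0,0],[0,0,0,0]])

```text
clock: 27.15
eef_pos: [0.6435, 0.0343, 0.0585]
tool_rot: [0.672, 0.74, 0.013, -0.029]
ft_force: [-4.8, 8.2, -0.0]
grip_width: 0.0359
```

```bash
python3 - <<'E'
from h import *
push()
ps=[]
for n in ('scene','side'):
    p,d,i,W=cloud(n); np.savez(n+'5.npz',p=p,d=d,W=W)
    c=p[140:230,190:330] if n=='scene' else p[170:230,180:320]
    ps.append(cv2.resize(c,(700,300),interpolation=cv2.INTER_CUBIC))
save('c3',np.vstack(ps))
E
```

```text
clk 27.15 z 0.0585 Ftool [ 8.55 -3.95  0.59] knob est ang(foot) 0.5 r 0.0742 center in tool [ 0.0089 -0.0739  0.0019] w 0.03586958807391095
```

View pics/c3.png

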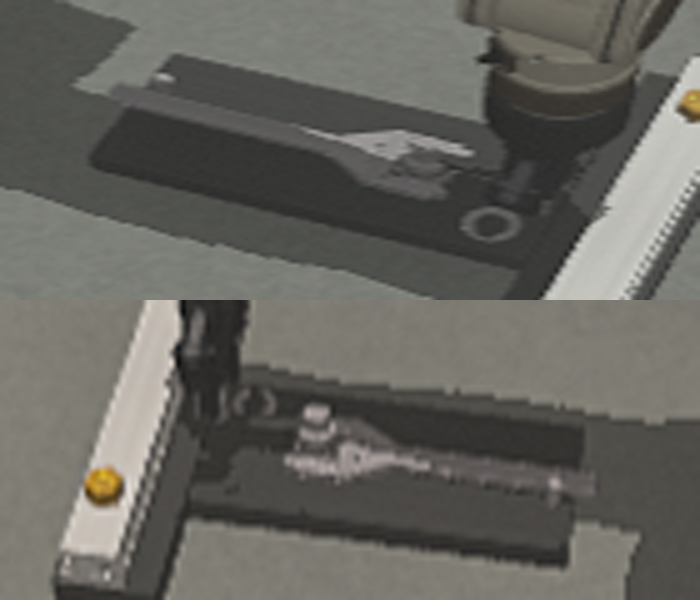

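The spanner is still home, with its handle against the pin, and the push is about 8.6 N along the tangent. I back off to centre the knob, rise and look.

step_arm(series=[[0.005,0,0,0],[0.005,0,0,0],[0,0,-0.015,0],[0,0,-0.02,0],[0,0,-0.03,0],[0,0,-0.04,0],[0,0,-0.03,0],[0,0,0,0]])

```text
clock: 28.05
eef_pos: [0.6511, 0.0334, 0.2013]
tool_rot: [0.673, 0.739, 0.017, -0.021]
ft_force: [0.1, -0.7, 0.1]
grip_width: 0.0361
```

step_arm(series=[[0,-0.04,0,0],[0,-0.04,0,0],[0,-0.04,0,0],[0,-0.04,0,0],[0,-0.04,0,0],[0,-0.04,0,0],[0,0,0,0],[0,0,0,0]])

```text
clock: 28.85
eef_pos: [0.4083, 0.0112, 0.1987]
tool_rot: [0.673, 0.739, 0.014, -0.025]
ft_force: [1.3, -0.3, -0.5]
grip_width: 0.0362
```

```bash
python3 - <<'E'
from h import *
rel(.5,.03,6,.1)
ps=[]
for n in ('scene','side'):
    p,d,i,W=cloud(n)
    c=p[140:230,190:330] if n=='scene' else p[170:230,180:320]
    ps.append(cv2.resize(c,(700,300),interpolation=cv2.INTER_CUBIC))
    o=foot(W,p); print(n,o.get('knob'),o.get('stud'))
    z=W[...,2];u=np.array([.9943,.1063]);v=np.array([-.1063,.9943]);r=(W[...,:2]-[.569,.0362]);a=r@u;b=r@v
    m=(abs(b)<.035)&(z>.031)&(z<.039)&(a>-.25)&(a<.03); print(' span a',np.percentile(a[m],[0,1,99,100]).round(4),np.median(z[m]))
save('c4',np.vstack(ps))
E
```

```text
clk 28.85 p [0.4083 0.0112 0.1987] yaw 95.33 tool-rel [0.0047 0.0943 0.0979] roll 3.13 F [ 1.31 -0.34 -0.49] T [-0.02 -0.04  0.  ] w 0.0362 zaxis [-0.018  0.054 -0.998]
scene (((643.6317749023438, 49.297157287597656), 6.8924078941345215), 19, array([0.64355669, 0.04746419, 0.08258485])) (((570.1559448242188, 36.304420471191406), 8.81686019897461), 29, np.float64(0.06656615939580668))
 span a [-0.1996 -0.1962  0.0174  0.0212] 0.03469103256776618
side (((643.5690307617188, 51.68105697631836), 8.762990951538086), 10, array([0.64194014, 0.05171693, 0.08056752])) (((568.410888671875, 39.446475982666016), 9.436182022094727), 17, np.float64(0.06781440336685285))
 span a [-0.2009 -0.1975  0.0132  0.0174] 0.03433383643442145
```

View pics/c4.png

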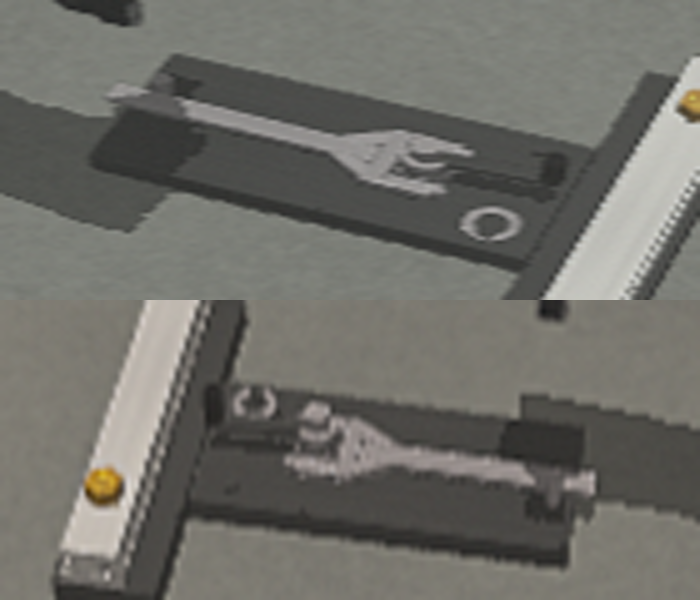

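```bash
python3 -c "
from workcell import order
print(order.job_done())"
```

```text
the job is handed in; nothing more can be done
None
```

I put the large spanner flat on the foot's plate with its jaws home on the lower nut and its handle beside the stop pin, and let go. I felt the slot's end against the nut at about 5 N. I then swung the jam lever clockwise about 58° until it bound, pushed it firm, let go, and moved the arm clear. The job is handed in; it reported no verdict.

**Last checks that agree:**
- **Push:** it held at about 8.6 N along the tangent at the end, about 9.4 N in all with some sideways friction.
- **Knob:** it is now about 70 mm from where it started.
- **Spanner:** it lies flat with its top at about 34 mm, still on the nut.
- **Other things:** the washer and the spare nut look unmoved in the last crops. I did not check the other loose things again; the arm only passed above them.

**Less certain:**
- **Jaw position:** the two cameras disagree on how far the jaws sit past the stud's axis, one saying 1.3 mm and the other 3.8 mm. The slot's end only allows about 1.7 mm, so it should be within the 5 mm limit.
- **Pin force and nut turn:** I had no direct measure of either. From the push I estimate 3.6 to 4 N on the pin, below the 6 N limit.
- **Tool tilt:** the last joint reached its limit early on and left the tool tilted by about 3°. I corrected for that in the moves after it.

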